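# Clear the case and lift the dish of lock nuts

### The arm

A 6-joint arm with a two-finger parallel gripper is mounted at the origin on the work surface. World frame = base frame: x ahead of the robot, y to its left, z up, the work surface at z = 0. Lengths are in m, angles in degrees, forces in N, time in s.
With the tool pointing down it reaches from about 0.3 to 0.75 m from the base axis. Payload 8.5 kg.
Tool frame: the origin (TCP) lies at the very end of the fingers, on their centre line; the grasp point (between the pads) lies 19 mm behind it (env.hold_point_z is the distance from the TCP to the grasp point, in m); z points along the fingers, y is the line along which they close (so a half turn about z gives the same grasp; the last joint's range is limited). The gripper opens to 85 mm and grips with 20 to 120 N. Pads are 22 mm wide; open, the fingers measure 114 mm over their backs; the gripper's body (76 mm by 85 mm) begins 54 mm behind the grasp point. The pads swing forward as they close: fully open they stand 13 mm farther back than shut.
Start: joints at [-84.357, 21.807, 74.336, -0, 83.858, -12.336], TCP at [0.17, -0.523, 0.231] pointing down, gripper open.
Joint ranges: [-178.18, 178.18], [-50.72, 133.34], [12.68, 142.11], [-81.47, 261.47], [9.98, 163.14], [-165.26, 165.26]. Speed limits (degrees/s): [136.94, 136.94, 180, 180, 180, 180].

### API

Orientations are given as a 3x3 rotation matrix whose columns are the frame's x, y, z axes.
In Python, from rig import env, optics gives the robot as it stands.
- The arm moves only by the shell command python3 -m jog 'ROWS' [OPENING] [FORCE]. ROWS is JSON, a list of rows, each an object with "linear": the shift along the tool's x, y, z in units of 40 mm (1.0 is 40 mm), a list of three; "roll": the turn about the tool's z in units of 5 degrees (1.0 is 5 degrees). A call has 1 to 12 rows; each row shifts and turns the commanded pose from where the row before left it, along the tool's axes as they then stand; what a row does not reach is not made up. A row lasts 1/12 s, in which the tool goes at most 41.7 mm and 7.16 degrees, less where a joint would pass 70% of its speed; a pose out of reach is approached as far as the arm can. A call is refused whole if a number of a shift passes 1 or a number of a turn 1, either way. A call with a gripper value outside its range is refused whole. OPENING is the opening, from -1 (shut) to 1 (fully open), set as the call begins (- or left out, the last holds). The fingers move at their own pace and stop on an object; FORCE is the grip in N (left out, the last holds). Time passes only in rows, so rows that do not move let the fingers close. It gives the time, the measured TCP pose, the force, the opening and the grip force at its end, in the units of the state.
- env.observe(): the state, without advancing time (a new reading comes with each control period).
- optics.get_image(name): name is "scene" or "top" or "wrist"; returns the picture (400x640x3 uint8, red, green, blue); there is no depth.
- optics.calibration(name): a dict with "fov_y" (degrees; the focal length in pixels is half the picture's height over the tangent of half this angle, whatever the lens; pixels are square), "cx", "cy" (the principal point, pixels), "T" (4x4, takes a point from camera to world coordinates). Camera axes: x right, y down, z forward; pixel columns grow to the right and rows downward; lengths in m; the calibration is good to about 2 mm. A picture is of the moment at which its call begins: read the wrist's pose just before it. calibration takes no time and is no camera call; for the wrist camera it gives the pose at the moment of the call.
- env.close_job(): hands the job in; it is judged then, once.
The state is a dict: "time_s": time; "q": joint angles; "qvel": joint speeds; "joint_efforts": joint torques, N m; "position": TCP position; "tool_rot": TCP orientation; "ft_force": force on the tool from outside, world axes, zero at the start; "wrist_torque": the same for the moment, N m; "grip_width": finger opening in m; "gripper_force": force on a finger pad.
Only numpy, scipy, OpenCV 4.12 (cv2) and the standard library are available. Lean on these libraries where they do the work, as an engineer would, in place of code of your own. Each camera call takes 0.05 s, during which the arm holds its last target. There are 200 camera calls.

### The job

The wheel locks are wanted at the car, but the blue hard case crowds the white dish they stand in. Slide the case back along the shelf, without lifting it, until its whole back is flush against the low cinderblock wall; then take the dish with its three lock nuts and lift it at least 8 cm clear of the shelf, keeping it level all the way so that no nut comes out, and finish while still holding it there, still and level. Leave the case against the wall and the jack handle end, the star bit and the tin where they are.

Things in the scene. Friction and masses are not known exactly. Their poses are not given: they have to be found in the camera images.
- wall: low cinderblock wall along the far edge of the shelf, fixed, running roughly along y (1600 mm long, a few degrees out of square at most). Origin: middle of its near face at shelf height; its x axis points into the wall, square to the near face, so the near face is its plane x = 0; its top is 40 mm above the shelf. Its place along x varies
- case: closed blue hard plastic case, flat and loose on the shelf: a plain box 110 mm deep (x), 150 wide (y), 48 high, 0.45 to 0.85 kg. Origin: centre of its underside. Front (-x, to the robot) has a press-button catch, nearly flush, not workable; back is its +x face. It starts 7 to 15 mm from one long side of the dish, left or right, turned as the dish is to within 2 degrees
- case_back_left (a point): point on the case's back face at its left (+y) corner edge, 24 mm above its underside
- case_back_right (a point): point on the case's back face at its right (-y) corner edge, 24 mm above its underside
- dish: white ceramic oblong dish, open on top, 130 mm long (x), 60 wide (y), 34 high, upright walls, floor 5 mm thick, 0.24 kg; corners rounded to 14 mm; a 30 mm wide lug sticks out 13 mm at each short end. Origin: centre of its underside. Loose on the shelf, its long side roughly along world x; the long sides are plain and can be gripped across the 60 mm from above
- nut0: black wheel lock nut, 22 mm across, 32 mm high, 55 g, standing loose in the dish near its -x end; origin: centre of its underside (flat closed end)
- nut1: second lock nut, the same, near the middle of the dish
- nut2: third lock nut, the same, near the +x end of the dish
- jack_handle_end: bystander: yellow plastic jack handle end, 130 mm long (x), 40 mm wide, 32 mm high, lying on the shelf; origin: under its middle
- star_bit: bystander: steel star bit with square-drive socket end, 73 mm long (x), 22 mm thick, lying on the shelf; origin: under its middle
- tin: bystander: round metal tin, 72 mm across, 55 mm high, standing on the shelf; origin: centre of its underside

How it is judged:
By the outcome, as a careful person would: the job done as asked, in the order asked, and still so for the second after the job is handed in, while the arm keeps its last pose, push and grip.
It also fails if it takes over 61 s, if anything falls off the work surface, if the arm or the gripper's body presses on something with over 40 N, if the wrist force passes 120 N, or if a joint passes its speed limit or range.

## Working session

There is one attempt and no reset: what is moved stays moved. The work goes in short steps, Python scripts to look and compute and a shell command to move; the robot and the scene stay as the last step left them, time stands still between calls to the robot, and variables do not carry over. Pictures are saved under pics/ and viewed, at most 10 in all, crops included, and the job is handed in when it is done.

```bash
ls; mkdir -p pics
python3 - <<'E'
from rig import env, optics
import cv2,numpy as np
for n in("top","scene"):
    im=optics.get_image(n);cv2.imwrite(f"pics/{n}0.png",im[:,:,::-1]);c=optics.calibration(n);print(n,c["fov_y"],c["cx"],c["cy"],np.round(c["T"],3).tolist(),[k for k in c])
s=env.observe();print(s["position"],np.round(s["tool_rot"],3).tolist(),s["time_s"],env.hold_point_z)
E
```

```text
pics
top 44.09234060470289 315.20703001319305 198.65311746892445 [[0.016, -0.988, 0.157, 0.411], [-1.0, -0.018, -0.015, 0.007], [0.018, -0.156, -0.988, 1.487], [0.0, 0.0, 0.0, 1.0]] ['fov_y', 'cx', 'cy', 'T']
scene 47.49581947333925 319.965440965719 203.45524018605576 [[0.485, 0.735, -0.474, 1.141], [0.874, -0.4, 0.275, -0.302], [0.012, -0.547, -0.837, 0.966], [0.0, 0.0, 0.0, 1.0]] ['fov_y', 'cx', 'cy', 'T']
[ 0.16973155 -0.52287496  0.23075213] [[0.951, 0.309, -0.0], [0.309, -0.951, 0.001], [0.0, -0.001, -1.0]] 0.1 0.0187
```

View pics/top0.png

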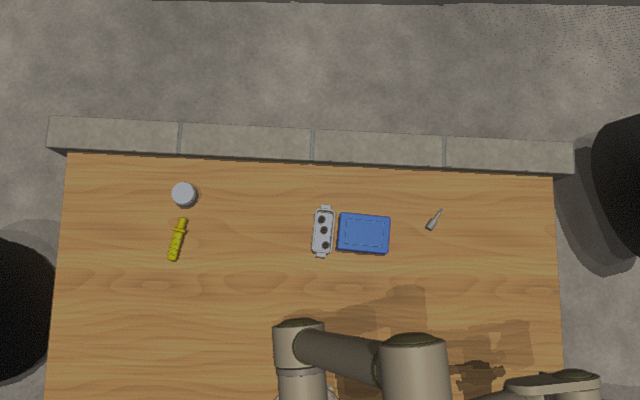

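View pics/scene0.png

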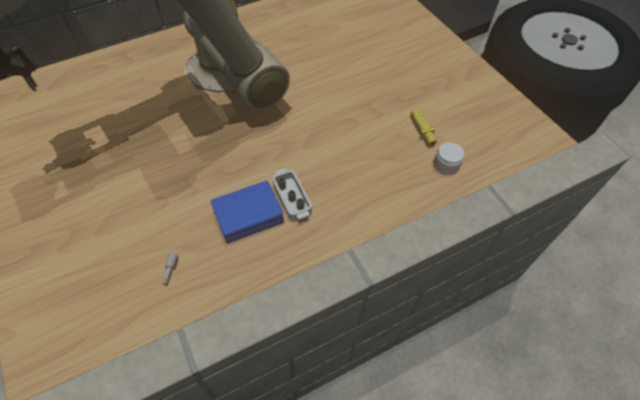

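The top view shows the dish at (322,231), with the case to its right at (364,233). The wall's near edge runs from (67,153) to (553,175), the tin is at (184,195), the handle at (177,240) and the bit at (433,219). The scene view agrees.

```bash
cat > h.py <<'E'
import cv2,numpy as np
from rig import env,optics
def ray(c,uv,z,H=400):
    f=H/2/np.tan(np.radians(c["fov_y"]/2));uv=np.atleast_2d(np.asarray(uv,float))
    d=np.c_[(uv[:,0]-c["cx"])/f,(uv[:,1]-c["cy"])/f,np.ones(len(uv))]@c["T"][:3,:3].T
    o=c["T"][:3,3];return (o+d*((z-o[2])/d[:,2])[:,None])[:,:2]
def blob(m):
    m=m.astype(np.uint8);n,l,s,ce=cv2.connectedComponentsWithStats(m)
    i=1+np.argmax(s[1:,4]);m=(l==i).astype(np.uint8)
    c=max(cv2.findContours(m,cv2.RETR_EXTERNAL,cv2.CHAIN_APPROX_NONE)[0],key=cv2.contourArea)
    return c[:,0,:],m
def rect(xy):
    (c,s,a)=cv2.minAreaRect((np.asarray(xy)*1000).astype(np.float32));return np.round(c,1),np.round(s,1),round(a,2)
E
python3 - <<'E'
from h import *
for n in("top","scene"):
    im=cv2.imread(f"pics/{n}0.png");c=optics.calibration(n);c["T"]=np.array(c["T"])
    hsv=cv2.cvtColor(im,cv2.COLOR_BGR2HSV);h,s,v=[hsv[:,:,i].astype(int) for i in range(3)]
    k,_=blob((h>100)&(h<130)&(s>120)&(v>60))
    print(n,"case@48",rect(ray(c,k,.048)))
    roi=np.zeros(h.shape,bool)
    if n=="top": roi[195:265,300:336]=1
    else: roi[160:225,270:315]=1
    d,_=blob((s<60)&(v>110)&roi)
    print("dish@34",rect(ray(c,d,.034)))
    if n=="top":
        # wood starts: near edge of wall
        wood=(s>70)&(h<25)
        u=np.arange(75,550,8);e=[]
        for x in u:
            col=wood[130:200,x];e.append(130+np.argmax(col))
        print(list(zip(u.tolist(),e)))
        P=ray(c,np.c_[u,np.array(e)-.5],0.0);p=np.polyfit(P[:,1],P[:,0],1);r=P[:,0]-np.polyval(p,P[:,1])
        print("wall z0",p,np.degrees(np.arctan(p[0])),np.round(r*1000,1).tolist())
E
```

```text
top case@48 (array([ 541.4, -156.8]), array([146.9, 106.8]), 85.06)
dish@34 (array([547.5, -38.9]), array([ 61.2, 155.5]), 85.62)
[(75, np.int64(151)), (83, np.int64(152)), (91, np.int64(150)), (99, np.int64(153)), (107, np.int64(153)), (115, np.int64(153)), (123, np.int64(154)), (131, np.int64(154)), (139, np.int64(155)), (147, np.int64(155)), (155, np.int64(155)), (163, np.int64(156)), (171, np.int64(156)), (179, np.int64(156)), (187, np.int64(157)), (195, np.int64(158)), (203, np.int64(158)), (211, np.int64(158)), (219, np.int64(158)), (227, np.int64(159)), (235, np.int64(160)), (243, np.int64(160)), (251, np.int64(160)), (259, np.int64(161)), (267, np.int64(161)), (275, np.int64(162)), (283, np.int64(162)), (291, np.int64(162)), (299, np.int64(163)), (307, np.int64(163)), (315, np.int64(163)), (323, np.int64(163)), (331, np.int64(163)), (339, np.int64(165)), (347, np.int64(165)), (355, np.int64(166)), (363, np.int64(166)), (371, np.int64(166)), (379, np.int64(167)), (387, np.int64(167)), (395, np.int64(168)), (403, np.int64(168)), (411, np.int64(169)), (419, np.int64(169)), (427,
[... 165 characters left out ...]
72)), (491, np.int64(172)), (499, np.int64(173)), (507, np.int64(172)), (515, np.int64(172)), (523, np.int64(174)), (531, np.int64(174)), (539, np.int64(175)), (547, np.int64(176))]
wall z0 [0.03185116 0.75892312] 1.8243203496887463 [0.8, -1.1, 6.5, -1.7, -0.4, 0.9, -1.0, 0.3, -1.6, -0.3, 1.0, -0.9, 0.4, 1.6, -0.2, -2.1, -0.8, 0.4, 1.7, -0.2, -2.0, -0.8, 0.5, -1.4, -0.1, -2.0, -0.7, 0.6, -1.3, -0.0, 1.3, 2.5, 3.8, -1.2, 0.1, -1.8, -0.5, 0.7, -1.1, 0.1, -1.7, -0.5, -2.3, -1.1, 0.2, -1.7, -0.4, 0.9, 2.2, 0.3, -1.6, -0.3, 1.0, -0.9, 3.5, 4.8, -0.2, 1.1, -0.8, -2.7]
scene case@48 (array([ 545.7, -160.9]), array([143.9, 105.8]), 85.23)
dish@34 (array([550.6, -41.5]), array([ 64.2, 160.7]), 85.86)
```

```bash
python3 -m jog '[{"linear":[0,0,0],"roll":0.92},{"linear":[0,0,0],"roll":0.92},{"linear":[0,0,0],"roll":0.92},{"linear":[0,0,0],"roll":0.92},{"linear":[0,0,0],"roll":0.92},{"linear":[0,0,0],"roll":0}]' 1
python3 -m jog '[{"linear":[0.51,-0.82,0],"roll":0},{"linear":[0.51,-0.82,0],"roll":0},{"linear":[0.51,-0.82,0],"roll":0},{"linear":[0.51,-0.82,0],"roll":0},{"linear":[0.51,-0.82,0],"roll":0},{"linear":[0.51,-0.82,0],"roll":0},{"linear":[0.51,-0.82,0],"roll":0},{"linear":[0.51,-0.82,0],"roll":0},{"linear":[0.51,-0.82,0],"roll":0},{"linear":[0.51,-0.82,0],"roll":0},{"linear":[0.51,-0.82,0],"roll":0},{"linear":[0.51,-0.82,0],"roll":0}]'
python3 - <<'E'
from h import *
c=optics.calibration("wrist");im=optics.get_image("wrist")[:,:,::-1];cv2.imwrite("pics/w1.png",im)
s=env.observe();print(s["time_s"],s["position"],np.round(s["tool_rot"],3).tolist());print(c["fov_y"],np.round(c["T"],3).tolist())
E
```

```text
time_s: 0.6
position: [0.1697, -0.523, 0.231]
tool_rot: [[0.996, -0.09, -0.0], [-0.09, -0.996, 0.001], [-0.0, -0.001, -1.0]]
ft_force: [-0.0, 0.5, -0.3]
grip_width: 0.085
gripper_force: 0.0
time_s: 1.6
position: [0.4488, -0.1506, 0.2313]
tool_rot: [[0.996, -0.085, -0.0], [-0.085, -0.996, 0.0], [-0.0, -0.0, -1.0]]
ft_force: [0.8, -0.4, -0.3]
grip_width: 0.0855
gripper_force: 0.0
1.65 [ 0.45149061 -0.1458613   0.23130292] [[0.997, -0.08, 0.002], [-0.08, -0.997, 0.002], [0.001, -0.003, -1.0]]
60.90966028712346 [[-0.084, -0.943, -0.322, 0.531], [-0.996, 0.08, 0.026, -0.156], [0.001, 0.323, -0.946, 0.374], [0.0, 0.0, 0.0, 1.0]]
```

View pics/w1.png

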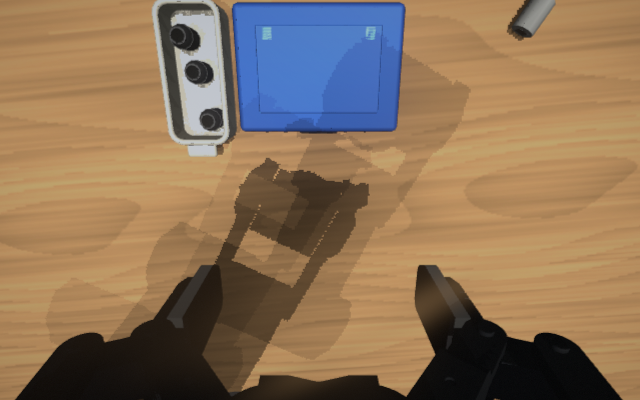

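The wrist view shows the case at (235–405, 0–132), the dish at (155–235, 0–150) with its three nuts standing, and a clear floor in front of the case.

Run:
```python
from h import *
c=optics.calibration("wrist");c["T"]=np.array(c["T"]);im=optics.get_image("wrist")[:,:,::-1]
hsv=cv2.cvtColor(im.copy(),cv2.COLOR_BGR2HSV);h,s,v=[hsv[:,:,i].astype(int) for i in range(3)]
k,_=blob((h>95)&(h<130)&(s>120)&(v>60));print("case",rect(ray(c,k,.048)))
roi=np.zeros(h.shape,bool);roi[0:142,140:240]=1
d,_=blob((s<60)&(v>130)&roi);P=ray(c,d,.034)
# side edges of dish
e=d[(d[:,1]>20)&(d[:,1]<110)];m=np.median(e[:,0])
for S in(e[:,0]<m,e[:,0]>m):
    q=ray(c,e[S],.034);p=np.polyfit(q[:,0],q[:,1],1);print("dish side yaw",np.degrees(np.arctan(p[0])),"y at .55",np.polyval(p,.55))
print("dish box",rect(P))
s=env.observe();print(s["time_s"],s["position"],np.round(s["tool_rot"],4).tolist())
```

```text
case (array([ 541.3, -157.4]), array([147., 107.]), 85.42)
dish side yaw -7.826884792414091 y at .55 -0.012229067319857262
dish side yaw -7.295875622092266 y at .55 -0.04956100324149447
dish box (array([549.4, -39.3]), array([ 60.3, 124.4]), 85.2)
1.7 [ 0.4499873  -0.14847456  0.23118846] [[0.9969, -0.0788, 0.0004], [-0.0788, -0.9969, 0.001], [0.0003, -0.001, -1.0]]
```

```bash
python3 -m jog '[{"linear":[0,0,0.9],"roll":0},{"linear":[0,0,0.9],"roll":0},{"linear":[0,0,0.9],"roll":0},{"linear":[0,0,0.9],"roll":0},{"linear":[0,0,0.8],"roll":0},{"linear":[0,0,0.6],"roll":0},{"linear":[0,0,0.4],"roll":0},{"linear":[0,0,0.2],"roll":0},{"linear":[0,0,0],"roll":0},{"linear":[0,0,0],"roll":0}]'
python3 -m jog '[{"linear":[0.15,0,0],"roll":0},{"linear":[0.15,0,0],"roll":0},{"linear":[0.15,0,0],"roll":0},{"linear":[0.15,0,0],"roll":0},{"linear":[0.15,0,0],"roll":0},{"linear":[0.15,0,0],"roll":0},{"linear":[0.15,0,0],"roll":0},{"linear":[0.15,0,0],"roll":0},{"linear":[0.15,0,0],"roll":0},{"linear":[0.15,0,0],"roll":0}]'
```

```text
time_s: 2.53
position: [0.4482, -0.1528, 0.0077]
tool_rot: [[0.996, -0.087, 0.0], [-0.087, -0.996, -0.0], [0.0, 0.0, -1.0]]
ft_force: [-0.1, 0.2, -0.1]
grip_width: 0.0852
gripper_force: 0.0
time_s: 3.37
position: [0.5083, -0.1577, 0.0073]
tool_rot: [[0.996, -0.087, -0.0], [-0.087, -0.996, 0.0], [-0.0, -0.0, -1.0]]
ft_force: [-3.5, 0.5, 2.4]
grip_width: 0.0855
gripper_force: 1.7
```

```bash
python3 -m jog '[{"linear":[0.15,0,0],"roll":-0.05},{"linear":[0.15,0,0],"roll":-0.05},{"linear":[0.15,0,0],"roll":-0.05},{"linear":[0.15,0,0],"roll":-0.05},{"linear":[0.15,0,0],"roll":-0.05},{"linear":[0.15,0,0],"roll":-0.05},{"linear":[0.15,0,0],"roll":-0.05},{"linear":[0.15,0,0],"roll":-0.05},{"linear":[0.15,0,0],"roll":-0.05},{"linear":[0.15,0,0],"roll":-0.05},{"linear":[0.15,0,0],"roll":-0.05},{"linear":[0.15,0,0],"roll":-0.05}]'
python3 -m jog '[{"linear":[0.15,0,0],"roll":0},{"linear":[0.15,0,0],"roll":0},{"linear":[0.15,0,0],"roll":0},{"linear":[0.15,0,0],"roll":0},{"linear":[0.15,0,0],"roll":0},{"linear":[0.1,0,0],"roll":0},{"linear":[0.1,0,0],"roll":0},{"linear":[0,0,0],"roll":0}]'
python3 - <<'E'
from h import *
im=optics.get_image("top")[:,:,::-1];cv2.imwrite("pics/t2.png",cv2.resize(im[130:290,250:470],None,fx=3.5,fy=3.5))
cv2.imwrite("pics/t2full.png",im)
c=optics.calibration("top");c["T"]=np.array(c["T"])
hsv=cv2.cvtColor(im.copy(),cv2.COLOR_BGR2HSV);h,s,v=[hsv[:,:,i].astype(int) for i in range(3)]
k,_=blob((h>95)&(h<130)&(s>120)&(v>40));print("case",rect(ray(c,k,.048)))
E
```

```text
time_s: 4.37
position: [0.5803, -0.1623, 0.0073]
tool_rot: [[0.999, -0.035, -0.0], [-0.035, -0.999, -0.0], [-0.0, 0.0, -1.0]]
ft_force: [-3.4, 0.1, 1.9]
grip_width: 0.0854
gripper_force: 1.6
time_s: 5.03
position: [0.6186, -0.1637, 0.0073]
tool_rot: [[0.999, -0.035, 0.001], [-0.035, -0.999, -0.0], [0.001, 0.0, -1.0]]
ft_force: [1.0, -0.3, -0.1]
grip_width: 0.0853
gripper_force: 0.0
case (array([ 687.8, -161.9]), array([148.5, 103.5]), 89.55)
```

View pics/t2.png

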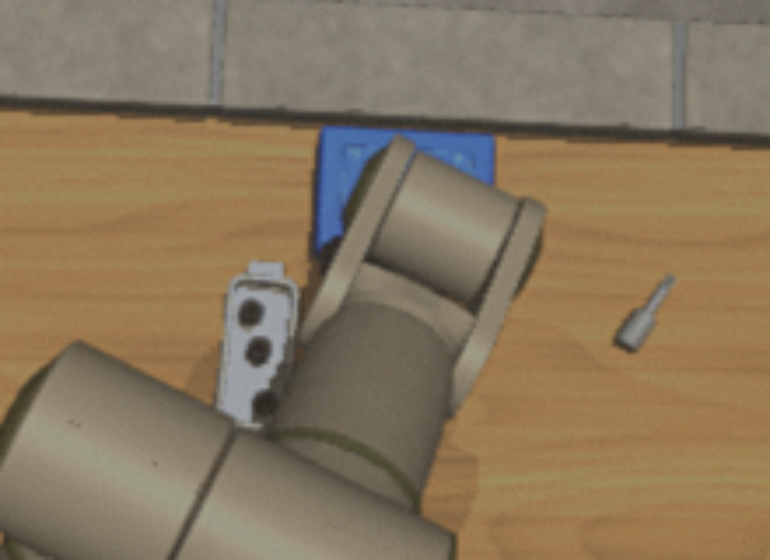

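The case is about 10 mm from the wall, with its back at rows 128–135 of the crop. The dish is undisturbed and its nuts are standing.

```bash
python3 -m jog '[{"linear":[0.05,0,0],"roll":0},{"linear":[0.05,0,0],"roll":0},{"linear":[0.05,0,0],"roll":0},{"linear":[0.05,0,0],"roll":0},{"linear":[0,0,0],"roll":0}]'
python3 -m jog '[{"linear":[0.03,0,0],"roll":0},{"linear":[0.03,0,0],"roll":0},{"linear":[0,0,0],"roll":0}]'
```

```text
time_s: 5.5
position: [0.6261, -0.1639, 0.0072]
tool_rot: [[0.999, -0.035, 0.001], [-0.035, -0.999, -0.0], [0.001, 0.0, -1.0]]
ft_force: [-0.9, -0.1, 0.1]
grip_width: 0.0853
gripper_force: 0.2
time_s: 5.75
position: [0.6283, -0.164, 0.0073]
tool_rot: [[0.999, -0.035, 0.0], [-0.035, -0.999, -0.0], [0.0, -0.0, -1.0]]
ft_force: [-0.3, -0.1, -0.8]
grip_width: 0.0852
gripper_force: 0.5
```

```bash
python3 -m jog '[{"linear":[0.03,0,0],"roll":0},{"linear":[0.03,0,0],"roll":0},{"linear":[0,0,0],"roll":0}]'
```

```text
time_s: 6.0
position: [0.6304, -0.1641, 0.0073]
tool_rot: [[0.999, -0.035, -0.0], [-0.035, -0.999, -0.0], [-0.0, 0.0, -1.0]]
ft_force: [-2.4, 0.2, 0.4]
grip_width: 0.0853
gripper_force: 1.3
```

```bash
python3 -m jog '[{"linear":[0.02,0,0],"roll":0},{"linear":[0.02,0,0],"roll":0},{"linear":[0,0,0],"roll":0}]'
python3 -m jog '[{"linear":[0.02,0,0],"roll":0},{"linear":[0.02,0,0],"roll":0},{"linear":[0,0,0],"roll":0}]'
```

```text
time_s: 6.25
position: [0.6304, -0.1641, 0.0073]
tool_rot: [[0.999, -0.035, -0.004], [-0.035, -0.999, 0.0], [-0.004, -0.0, -1.0]]
ft_force: [-10.7, -2.1, 4.6]
grip_width: 0.0852
gripper_force: 5.6
time_s: 6.5
position: [0.6304, -0.1643, 0.0073]
tool_rot: [[0.999, -0.034, -0.008], [-0.034, -0.999, 0.001], [-0.008, -0.0, -1.0]]
ft_force: [-19.1, -1.6, 9.5]
grip_width: 0.0855
gripper_force: 9.8
```

```bash
python3 -m jog '[{"linear":[0.02,0,0],"roll":0},{"linear":[0.01,0,0],"roll":0},{"linear":[0,0,0],"roll":0}]'
python3 - <<'E'
from h import *
s=env.observe();print(s["wrist_torque"],s["ft_force"],s["position"])
a=optics.get_image("scene")[:,:,::-1];b=optics.get_image("top")[:,:,::-1]
print(a.shape)
cv2.imwrite("pics/s3full.png",a)
cv2.imwrite("pics/m3.png",np.hstack([cv2.resize(a[190:310,200:340],None,fx=3,fy=3),cv2.resize(b[140:260,320:430],None,fx=3,fy=3)]))
E
```

```text
time_s: 6.75
position: [0.6304, -0.1643, 0.0073]
tool_rot: [[0.999, -0.034, -0.011], [-0.034, -0.999, 0.001], [-0.011, -0.001, -1.0]]
ft_force: [-25.8, -2.3, 12.8]
grip_width: 0.0853
gripper_force: 13.1
[-0.19152899  3.50711539  0.52841985] [-25.83806104  -2.27726839  12.77662419] [ 0.63037463 -0.16426948  0.00730662]
(400, 640, 3)
```

View pics/m3.png

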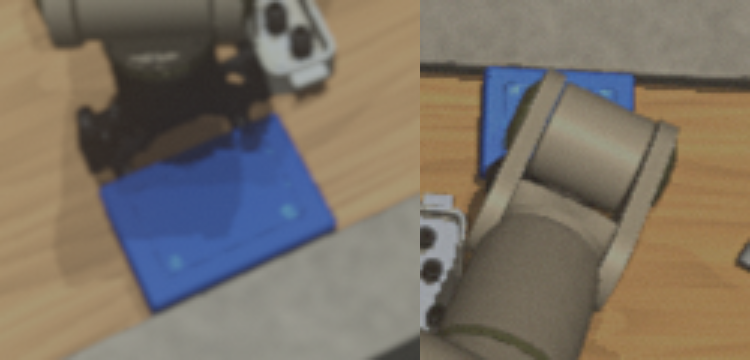

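```bash
python3 -m jog '[{"linear":[-0.03,0,0],"roll":0},{"linear":[-0.03,0,0],"roll":0},{"linear":[-0.03,0,0],"roll":0},{"linear":[-0.05,0,0],"roll":0},{"linear":[-0.1,0,0],"roll":0},{"linear":[-0.2,0,0],"roll":0},{"linear":[-0.4,0,0],"roll":0},{"linear":[-0.4,0,0],"roll":0},{"linear":[0,0,0],"roll":0}]'
python3 -m jog '[{"linear":[0,0,-0.5],"roll":0},{"linear":[0,0,-1],"roll":0},{"linear":[0,0,-1],"roll":0},{"linear":[0,0,-1],"roll":0},{"linear":[0,0,-1],"roll":0},{"linear":[-1,0,-0.2],"roll":0},{"linear":[-1,0,0],"roll":0.25},{"linear":[-1,0,0],"roll":0.25},{"linear":[-0.5,0,0],"roll":0},{"linear":[0,0,0],"roll":0},{"linear":[0,0,0],"roll":0}]'
python3 - <<'E'
from h import *
w=optics.calibration("wrist");a=optics.get_image("wrist")[:,:,::-1];b=optics.get_image("top")[:,:,::-1]
s=env.observe();print(s["position"],np.round(s["tool_rot"],4).tolist(),np.round(w["T"],3).tolist())
cv2.imwrite("pics/w4.png",a);cv2.imwrite("pics/t4.png",b)
cv2.imwrite("pics/m4.png",np.vstack([cv2.resize(a[:200],(640,200)),cv2.resize(b[140:260,290:450],(640,480))[:380]]))
E
```

```text
time_s: 7.6
position: [0.5833, -0.1621, 0.0073]
tool_rot: [[0.999, -0.036, -0.001], [-0.036, -0.999, 0.001], [-0.001, -0.001, -1.0]]
ft_force: [0.9, 0.7, 0.7]
grip_width: 0.0854
gripper_force: 0.0
time_s: 8.52
position: [0.4458, -0.1561, 0.1962]
tool_rot: [[0.997, -0.08, 0.002], [-0.08, -0.997, -0.001], [0.002, 0.001, -1.0]]
ft_force: [-0.7, -0.7, 0.8]
grip_width: 0.0853
gripper_force: 0.0
[ 0.44670537 -0.15622195  0.19565075] [[0.9969, -0.0787, 0.0015], [-0.0787, -0.9969, -0.0007], [0.0016, 0.0006, -1.0]] [[-0.079, -0.944, -0.32, 0.528], [-0.997, 0.075, 0.023, -0.161], [0.002, 0.321, -0.947, 0.339], [0.0, 0.0, 0.0, 1.0]]
```

View pics/m4.png

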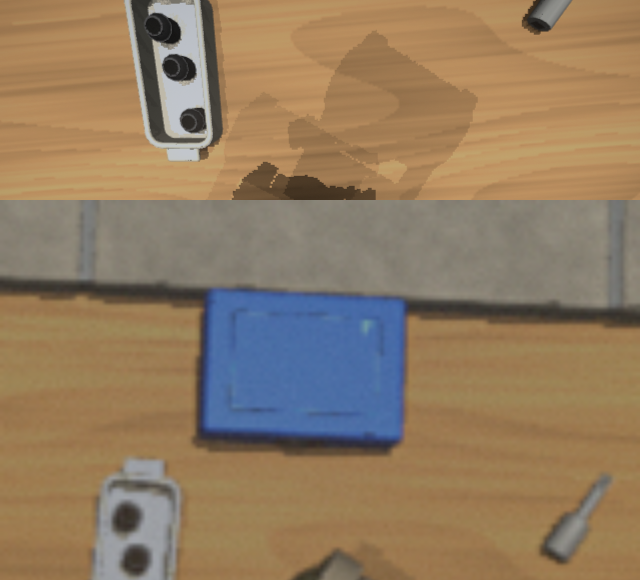

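The top view shows the case's back edge, from (208,290) to (404,298), against the wall line. I'll check that numerically and measure the dish.

Run:
```python
from h import *
c=optics.calibration("top");c["T"]=np.array(c["T"]);im=cv2.imread("pics/t4.png")
hsv=cv2.cvtColor(im,cv2.COLOR_BGR2HSV);h,s,v=[hsv[:,:,i].astype(int) for i in range(3)]
k,_=blob((h>95)&(h<130)&(s>120)&(v>40));P=ray(c,k,.048);print("case",rect(P))
x0,x1=k[:,0].min()+5,k[:,0].max()-5
# subpixel edges in 'blueness' per column
bl=im[:,:,0].astype(float)-im[:,:,2]
B=[];F=[]
for x in range(x0,x1):
    col=bl[:,x];r=np.where(col>60)[0];t=r.min();b=r.max()
    B.append((x,t-(col[t]-60)/(col[t]-col[t-1]+1e-9)));F.append((x,b+(col[b]-60)/(col[b]-col[b+1]+1e-9)))
for n,E in(("back",B),("front",F)):
    q=ray(c,E,.048);p=np.polyfit(q[:,1],q[:,0],1);print(n,"yaw",-np.degrees(np.arctan(p[0])),"x at -.162",np.polyval(p,-.162))
# wall: dark face line: sat/hue wood boundary, subpixel by gradient, near case only & whole
sat=cv2.GaussianBlur((im[:,:,2].astype(float)-im[:,:,0]),(0,0),1)
for lo,hi in((75,545),(200,335),(395,540)):
    E=[]
    for x in range(lo,hi):
        if x0-10<x<x1+10: continue
        col=sat[140:190,x];r=np.argmax(col>45);
        if r>0:E.append((x,140+r-(col[r]-45)/(col[r]-col[r-1])))
    q=ray(c,E,0.);p=np.polyfit(q[:,1],q[:,0],1)
    for _ in range(3):
        r=q[:,0]-np.polyval(p,q[:,1]);q2=q[abs(r)<.003];p=np.polyfit(q2[:,1],q2[:,0],1)
    print("wall yaw",-np.degrees(np.arctan(p[0])),"x at -.162",np.polyval(p,-.162))
# dish from top
roi=np.zeros(h.shape,bool);roi[195:265,300:336]=1
d,_=blob((s<60)&(v>110)&roi);print("dish top",rect(ray(c,d,.034)))
w=optics.calibration("wrist");w["T"]=np.array(w["T"]);im=cv2.imread("pics/w4.png")
hsv=cv2.cvtColor(im,cv2.COLOR_BGR2HSV);s,v=hsv[:,:,1],hsv[:,:,2]
roi=np.zeros(s.shape,bool);roi[0:147,110:225]=1
d,_=blob((s<60)&(v>130)&roi);print("dish wrist",rect(ray(w,d,.034)))
```

```text
case (array([ 696.1, -163.4]), array([149. , 107.7]), 88.0)
back yaw -1.805810587414142 x at -.162 0.7496126984606162
front yaw -1.9401093453004512 x at -.162 0.6430898386474876
wall yaw -1.8546927590073758 x at -.162 0.7493621872819461
wall yaw -1.875964766245307 x at -.162 0.7492635627569261
wall yaw -1.7314313130546966 x at -.162 0.7486439579097791
dish top (array([547.7, -38.9]), array([ 61.1, 155.7]), 85.26)
dish wrist (array([542.4, -38.8]), array([ 60.2, 115.8]), 85.31)
```

```bash
python3 -m jog '[{"linear":[0.46,-0.62,0],"roll":0},{"linear":[0.46,-0.62,0],"roll":0},{"linear":[0.46,-0.62,0],"roll":0},{"linear":[0.46,-0.62,0],"roll":0},{"linear":[0.46,-0.62,0],"roll":0},{"linear":[0,0,0],"roll":0},{"linear":[0,0,0],"roll":0},{"linear":[0,0,0],"roll":0}]'
```

```text
time_s: 9.28
position: [0.5474, -0.0395, 0.1948]
tool_rot: [[0.997, -0.078, -0.001], [-0.078, -0.997, -0.0], [-0.001, 0.0, -1.0]]
ft_force: [0.4, -0.7, 1.0]
grip_width: 0.0855
gripper_force: 0.0
```

```bash
python3 -m jog '[{"linear":[0.04,0,0.7],"roll":0},{"linear":[0,0,0.7],"roll":0},{"linear":[0,0,0.7],"roll":0},{"linear":[0,0,0.7],"roll":0},{"linear":[0,0,0.5],"roll":0},{"linear":[0,0,0.4],"roll":0},{"linear":[0,0,0.3],"roll":0},{"linear":[0,0,0.3],"roll":0},{"linear":[0,0,0.2],"roll":0},{"linear":[0,0,0.2],"roll":0},{"linear":[0,0,0],"roll":0},{"linear":[0,0,0],"roll":0}]'
```

```text
time_s: 10.28
position: [0.5486, -0.0399, 0.0074]
tool_rot: [[0.997, -0.079, -0.0], [-0.079, -0.997, 0.0], [-0.0, -0.0, -1.0]]
ft_force: [-0.7, 0.0, -0.2]
grip_width: 0.0853
gripper_force: 0.0
```

Run:
```python
from h import *
a=optics.get_image("wrist")[:,:,::-1];b=optics.get_image("scene")[:,:,::-1]
cv2.imwrite("pics/m5.png",np.hstack([cv2.resize(a,(400,250)),cv2.resize(b[140:240,230:390],(400,250))]))
```

```text
(no output)
```

View pics/m5.png

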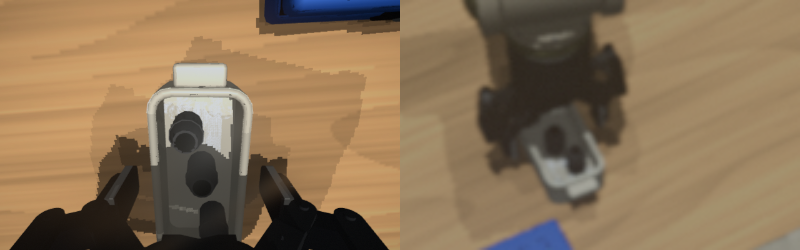

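The fingers straddle the dish and the nuts are standing. I'll lower slightly and close.

```bash
python3 -m jog '[{"linear":[0,0,0.07],"roll":0},{"linear":[0,0,0.07],"roll":0},{"linear":[0,0,0],"roll":0}]'
python3 -m jog '[{"linear":[0,0,0],"roll":0},{"linear":[0,0,0],"roll":0},{"linear":[0,0,0],"roll":0},{"linear":[0,0,0],"roll":0},{"linear":[0,0,0],"roll":0},{"linear":[0,0,0],"roll":0},{"linear":[0,0,0],"roll":0},{"linear":[0,0,0],"roll":0},{"linear":[0,0,0],"roll":0},{"linear":[0,0,0],"roll":0}]' -1 45
```

```text
time_s: 10.63
position: [0.5484, -0.0395, 0.0014]
tool_rot: [[0.997, -0.079, -0.0], [-0.079, -0.997, 0.0], [-0.0, -0.0, -1.0]]
ft_force: [-0.4, -0.2, -0.5]
grip_width: 0.0853
gripper_force: 0.0
time_s: 11.47
position: [0.5487, -0.0396, 0.002]
tool_rot: [[0.997, -0.079, 0.0], [-0.079, -0.997, -0.0], [0.0, 0.0, -1.0]]
ft_force: [-0.9, 0.1, 5.3]
grip_width: 0.0591
gripper_force: 50.0
```

```bash
python3 -m jog '[{"linear":[0,0,-0.03],"roll":0},{"linear":[0,0,-0.06],"roll":0},{"linear":[0,0,-0.1],"roll":0},{"linear":[0,0,-0.12],"roll":0},{"linear":[0,0,-0.12],"roll":0},{"linear":[0,0,-0.12],"roll":0},{"linear":[0,0,-0.12],"roll":0},{"linear":[0,0,-0.08],"roll":0},{"linear":[0,0,-0.04],"roll":0},{"linear":[0,0,0],"roll":0},{"linear":[0,0,0],"roll":0}]' - 65
python3 - <<'E'
from h import *
a=optics.get_image("wrist")[:,:,::-1];b=optics.get_image("scene")[:,:,::-1];print(env.observe()["wrist_torque"])
cv2.imwrite("pics/m6.png",np.hstack([cv2.resize(a,(400,250)),cv2.resize(b[140:240,230:390],(400,250))]))
E
```

```text
time_s: 12.38
position: [0.5485, -0.0396, 0.0333]
tool_rot: [[0.997, -0.079, -0.0], [-0.079, -0.997, 0.0], [-0.0, -0.0, -1.0]]
ft_force: [-0.5, -0.5, -4.2]
grip_width: 0.0591
gripper_force: 70.4
[-0.01783266  0.00061828  0.02788081]
```

View pics/m6.png

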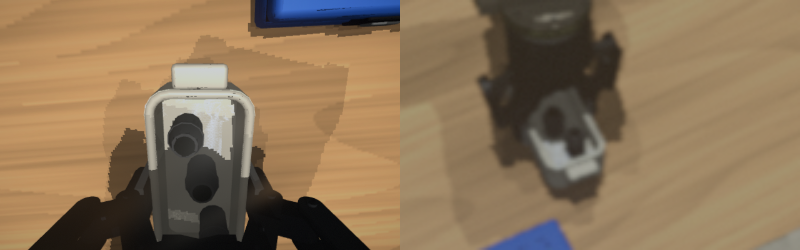

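The dish is held level with all three nuts in it, and the measured weight of about 4 N agrees. I'll continue to full height.

```bash
python3 -m jog '[{"linear":[0,0,-0.06],"roll":0},{"linear":[0,0,-0.12],"roll":0},{"linear":[0,0,-0.2],"roll":0},{"linear":[0,0,-0.25],"roll":0},{"linear":[0,0,-0.3],"roll":0},{"linear":[0,0,-0.3],"roll":0},{"linear":[0,0,-0.3],"roll":0},{"linear":[0,0,-0.25],"roll":0},{"linear":[0,0,-0.2],"roll":0},{"linear":[0,0,-0.12],"roll":0},{"linear":[0,0,-0.06],"roll":0},{"linear":[0,0,0],"roll":0}]'
python3 -m jog '[{"linear":[0,0,0],"roll":0},{"linear":[0,0,0],"roll":0},{"linear":[0,0,0],"roll":0},{"linear":[0,0,0],"roll":0},{"linear":[0,0,0],"roll":0},{"linear":[0,0,0],"roll":0},{"linear":[0,0,0],"roll":0},{"linear":[0,0,0],"roll":0}]'
python3 - <<'E'
from h import *
a=optics.get_image("wrist")[:,:,::-1];b=optics.get_image("scene")[:,:,::-1];c=optics.get_image("top")[:,:,::-1]
cv2.imwrite("pics/m7.png",np.vstack([np.hstack([cv2.resize(a,(400,250)),cv2.resize(b[140:240,230:390],(400,250))]),cv2.resize(c[140:265,150:470],(800,312))]))
E
```

```text
time_s: 13.48
position: [0.5486, -0.0396, 0.1201]
tool_rot: [[0.997, -0.079, 0.0], [-0.079, -0.997, -0.0], [0.0, 0.0, -1.0]]
ft_force: [0.7, -0.5, -4.0]
grip_width: 0.0593
gripper_force: 70.5
time_s: 14.15
position: [0.5485, -0.0396, 0.1197]
tool_rot: [[0.997, -0.079, -0.0], [-0.079, -0.997, 0.0], [-0.0, -0.0, -1.0]]
ft_force: [-0.3, -0.4, -4.2]
grip_width: 0.059
gripper_force: 70.5
```

View pics/m7.png

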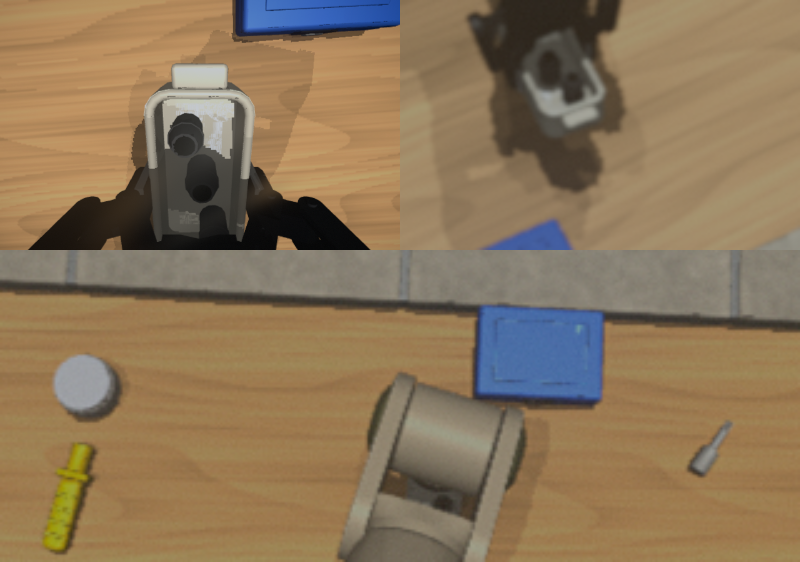

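The dish is level about 118 mm up with the nuts in it, the case is flush against the wall, and the tin, handle end and bit haven't moved.

```bash
python3 -c "
from rig import env
print(env.close_job())"
```

```text
the job is handed in; nothing more can be done
None
```

The job is handed in: the case is flush against the wall by camera measurement, the dish with its three nuts is held level and still about 11.8 cm above the shelf, and the jack handle end, star bit and tin were not touched.

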